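# Sort canisters by weight and rack the full ones against their stops

### The arm

A 7-joint arm with a two-finger parallel gripper is mounted at the origin on the work surface. World frame = base frame: x ahead of the robot, y to its left, z up, the work surface at z = 0. Lengths are in m, angles in degrees, forces in N, time in s.
With the tool pointing down it reaches from about 0.35 to 0.775 m from the base axis. Payload 3.1 kg.
Tool frame: the origin (TCP) lies on the centre line of the jaws, within the pads' length; the fingertips stand 17 mm ahead of it and the grasp point (between the pads) lies 2 mm behind it (robot.tip_reach is the distance from the TCP to the fingertips, in m); z points along the fingers, y is the line along which they close (so a half turn about z gives the same grasp; the last joint's range is limited). The gripper opens to 85 mm and grips with 20 to 120 N. Pads are 22 mm wide; open, the fingers measure 114 mm over their backs; the gripper's body (76 mm by 85 mm) begins 54 mm behind the grasp point. The pads swing forward as they close: fully open they stand 13 mm farther back than shut.
Start: joints at [73.642, 17.813, 0.802, 86.603, -0.252, 75.585, -1.558], TCP at [0.133, -0.534, 0.248] pointing down, gripper open.
Joint ranges: [-154.91, 154.91], [-16.99, 109.72], [-72.82, 74.43], [7.12, 147.25], [-82.49, 262.49], [11.32, 116.49], [-174.64, 174.64]. Speed limits (degrees/s): [159.86, 159.86, 180, 180, 180, 180, 180].

### API

Orientations are given as [roll, pitch, yaw] about the fixed x, y, z axes, in that order (R = Rz(yaw) Ry(pitch) Rx(roll)).
In Python, from station import robot, fingers, vision, workorder, recognise gives the robot as it stands. Calls block until the motion is done:
- robot.move_to(position, orientation): joint-space move of the TCP to a pose.
- robot.line_to(position, orientation=None, velocity=0.15, f_stop=None): straight line of the TCP; orientation=None keeps the orientation; velocity is the mean speed in m/s. With f_stop (N) it stops when the force on the tool has changed by that much, and returns True; else False.
- robot.move_j(angles): joint-space move.
- fingers.gripper_to(opening, force=None): opening from 0.0 (shut) to 1.0 (fully open); force is the grip in N (None keeps the last); returns when the fingers have stopped.
- robot.pause(seconds).
- robot.inverse_kinematics(position, orientation): joint angles nearest the present ones, or None.
- vision.grab_frame(name): name is "side" or "top" or "wrist"; returns the picture (480x640x3 uint8, red, green, blue); there is no depth.
- vision.calibration(name): a dict with "mtx" (3x3 intrinsics, pixels), "extrinsics" (4x4, takes a point from world to camera coordinates); the wrist camera has in their place "T_tool_cam" (4x4, takes a point from camera to tool coordinates, whose origin is the TCP and whose axes are the flange's). Camera axes: x right, y up, looking along -z (the intrinsics and any distortion apply to the point x, -y, -z); pixel columns grow to the right and rows downward; lengths in m; the calibration is good to about 2 mm. A picture is of the moment at which its call begins: read the wrist's pose just before it. calibration takes no time and is no camera call.
A pose or a line that the arm cannot do raises robot.PlanningError and nothing moves.
- workorder.close_job(): hands the job in; it is judged then, once.
Trained networks look in the newest picture that a camera, given by its name, has taken for a name from the list of things; names that differ only in an ending like _2 or _b are one class to them, and where a whole thing is asked for, a point or a joint stands for the part that bears it (a point fixed in the world has none). Each returns a list of dicts, best first, with "p" (0 to 1); they miss things now and then, are a little off and sometimes report something else, mostly with a low value. They report only what shows in the picture. A call takes as long as a camera call. They do not tell look-alikes from the thing itself.
- recognise(label, camera): "rect" ([centre column, centre row, width, height] in pixels, round what is visible of it).
Readings, each from a call of its own:
- robot.current_time_s(): time.
- robot.current_joint_positions(): joint angles.
- robot.current_dq(): joint speeds.
- robot.current_joint_torque(): joint torques, N m.
- robot.current_tool_pos(): TCP position.
- robot.current_eef_rot(): TCP orientation.
- robot.current_contact_force(): force on the tool from outside, world axes, zero at the start.
- robot.current_torque(): the same for the moment, N m.
- robot.current_finger_gap(): opening from 0.0 (shut) to 1.0 (fully open).
- robot.current_gripper_force(): force on a finger pad.
Only numpy, scipy, OpenCV 4.12 (cv2) and the standard library are available. Lean on these libraries where they do the work, as an engineer would, in place of code of your own. Each camera call takes 0.05 s, during which the arm holds its last target. There are 200 camera calls.

### The job

Some of the look-alike kitchen canisters are full and some are empty, and only their weight tells which: lift each by its knob and feel it. Slide every full one into a lane of its own in the slotted wooden rack, under the overhanging top with its knob through the slot, until you feel it touch the lane's stop, without shoving the stop back; stand every empty one upright on the steel drainer plate, also if it was in the rack, and leave the ramekin and the glass shaker where they are.

Things in the scene. Friction and masses are not known exactly. Their poses are not given: they have to be found in the camera images.
- can1: canister (5 to 7 of the seven are present, all alike): steel body 52 mm across, 62 mm high; on it a wooden knob: neck 12 mm thick, 62 to 84 mm up, then a cylindrical head 26 mm across, 84 to 114 mm up, gripped from above. Origin: centre of underside, z along axis. Full (380 to 540 g) or empty (100 to 145 g) cannot be seen; at most three are full and at most four empty
- can2: canister (5 to 7 of the seven are present, all alike): steel body 52 mm across, 62 mm high; on it a wooden knob: neck 12 mm thick, 62 to 84 mm up, then a cylindrical head 26 mm across, 84 to 114 mm up, gripped from above. Origin: centre of underside, z along axis. Full (380 to 540 g) or empty (100 to 145 g) cannot be seen; at most three are full and at most four empty
- can3: canister (5 to 7 of the seven are present, all alike): steel body 52 mm across, 62 mm high; on it a wooden knob: neck 12 mm thick, 62 to 84 mm up, then a cylindrical head 26 mm across, 84 to 114 mm up, gripped from above. Origin: centre of underside, z along axis. Full (380 to 540 g) or empty (100 to 145 g) cannot be seen; at most three are full and at most four empty
- can4: canister (5 to 7 of the seven are present, all alike): steel body 52 mm across, 62 mm high; on it a wooden knob: neck 12 mm thick, 62 to 84 mm up, then a cylindrical head 26 mm across, 84 to 114 mm up, gripped from above. Origin: centre of underside, z along axis. Full (380 to 540 g) or empty (100 to 145 g) cannot be seen; at most three are full and at most four empty
- can5: canister (5 to 7 of the seven are present, all alike): steel body 52 mm across, 62 mm high; on it a wooden knob: neck 12 mm thick, 62 to 84 mm up, then a cylindrical head 26 mm across, 84 to 114 mm up, gripped from above. Origin: centre of underside, z along axis. Full (380 to 540 g) or empty (100 to 145 g) cannot be seen; at most three are full and at most four empty
- can6: canister (5 to 7 of the seven are present, all alike): steel body 52 mm across, 62 mm high; on it a wooden knob: neck 12 mm thick, 62 to 84 mm up, then a cylindrical head 26 mm across, 84 to 114 mm up, gripped from above. Origin: centre of underside, z along axis. Full (380 to 540 g) or empty (100 to 145 g) cannot be seen; at most three are full and at most four empty
- can7: canister (5 to 7 of the seven are present, all alike): steel body 52 mm across, 62 mm high; on it a wooden knob: neck 12 mm thick, 62 to 84 mm up, then a cylindrical head 26 mm across, 84 to 114 mm up, gripped from above. Origin: centre of underside, z along axis. Full (380 to 540 g) or empty (100 to 145 g) cannot be seen; at most three are full and at most four empty
- rack: fixed wooden rack 170 mm deep, 218 wide, 78 high, open in front (-x). Origin: on the counter, middle of the open front; x points in. 3 lanes along x at y = -70, 0, 70 mm, 62 mm between 8 mm walls, no floor. Top 70 to 78 mm up, with a 24 mm slot over each lane, open in front: body goes under it, neck in the slot, head above. One canister may start in the middle lane
- stop1_face (a point): front face, 30 mm up, of the black stop block (44 mm wide, 4 to 56 mm up) in the rack's y = -70 mm lane, under the overhanging top, 75 to 120 mm behind the rack's open front, differently in each lane. x points into the lane. Held by friction: over about 14 N shifts it. A canister touching it has its centre 26 mm in front of the face
- stop2_face (a point): front face, 30 mm up, of the black stop block (44 mm wide, 4 to 56 mm up) in the rack's middle lane, under the overhanging top, 75 to 120 mm behind the rack's open front, differently in each lane. x points into the lane. Held by friction: over about 14 N shifts it. A canister touching it has its centre 26 mm in front of the face
- stop3_face (a point): front face, 30 mm up, of the black stop block (44 mm wide, 4 to 56 mm up) in the rack's y = +70 mm lane, under the overhanging top, 75 to 120 mm behind the rack's open front, differently in each lane. x points into the lane. Held by friction: over about 14 N shifts it. A canister touching it has its centre 26 mm in front of the face
- drainer: fixed square plate of ribbed stainless steel, 220 by 220 mm and 6 mm thick, lying on the counter beside the sink. Origin: centre of its underside, x and y along its sides; its top is 6 mm above the counter, and the ribs are only for show
- ramekin: loose white ceramic bowl, 72 mm across, 42 mm high, standing beside the canisters; not to be moved. Origin: centre of its underside
- shaker: loose small glass jar with a steel cap, 38 mm across, 75 mm high; not to be moved. Origin: centre of its underside
There are look-alikes about, which are no part of the job. Leave any blue or pink look-alike of the can1 alone.

How it is judged (in metres and radians):
At the end, for the whole second after the job is handed in: Every full canister stands upright on the counter in a lane of the rack, within 4 mm of touching that lane's stop; every empty canister stands upright on the drainer plate, its centre at least 5 mm inside the edge; all released and at rest (((horizontal distance between can1 and stop1_face below 0.031 m and x of can1 in the frame of stop1_face below -0.015 m and height (world z) of can1 below 0.006 m and contact force between can1 and anything else above 2.5 N) or (horizontal distance between can1 and stop2_face below 0.031 m and x of can1 in the frame of stop2_face below -0.015 m and height (world z) of can1 below 0.006 m and contact force between can1 and anything else above 2.5 N) or (horizontal distance between can1 and stop3_face below 0.031 m and x of can1 in the frame of stop3_face below -0.015 m and height (world z) of can1 below 0.006 m and contact force between can1 and anything else above 2.5 N) or (x of can1 in the frame of drainer between -0.105 and 0.105 m and y of can1 in the frame of drainer between -0.105 and 0.105 m and height (world z) of can1 between 0.002 and 0.012 m and contact force between can1 and drainer between 0.3 and 2.5 N)) and angle between each of can1, can2, can3, can4, can5, can6, can7's own z axis and vertical below 0.1 rad and linear speed of each of can1, can2, can3, can4, can5, can6, can7 below 0.02 m/s and ((horizontal distance between can2 and stop1_face below 0.031 m and x of can2 in the frame of stop1_face below -0.015 m and height (world z) of can2 below 0.006 m and contact force between can2 and anything else above 2.5 N) or (horizontal distance between can2 and stop2_face below 0.031 m and x of can2 in the frame of stop2_face below -0.015 m and height (world z) of can2 below 0.006 m and contact force between can2 and anything else above 2.5 N) or (horizontal distance between can2 and stop3_face below 0.031 m and x of can2 in the frame of stop3_face below -0.015 m and height (world z) of can2 below 0.006 m and contact force between can2 and anything else above 2.5 N) or (x of can2 in the frame of drainer between -0.105 and 0.105 m and y of can2 in the frame of drainer between -0.105 and 0.105 m and height (world z) of can2 between 0.002 and 0.012 m and contact force between can2 and drainer between 0.3 and 2.5 N)) and ((horizontal distance between can3 and stop1_face below 0.031 m and x of can3 in the frame of stop1_face below -0.015 m and height (world z) of can3 below 0.006 m and contact force between can3 and anything else above 2.5 N) or (horizontal distance between can3 and stop2_face below 0.031 m and x of can3 in the frame of stop2_face below -0.015 m and height (world z) of can3 below 0.006 m and contact force between can3 and anything else above 2.5 N) or (horizontal distance between can3 and stop3_face below 0.031 m and x of can3 in the frame of stop3_face below -0.015 m and height (world z) of can3 below 0.006 m and contact force between can3 and anything else above 2.5 N) or (x of can3 in the frame of drainer between -0.105 and 0.105 m and y of can3 in the frame of drainer between -0.105 and 0.105 m and height (world z) of can3 between 0.002 and 0.012 m and contact force between can3 and drainer between 0.3 and 2.5 N)) and ((horizontal distance between can4 and stop1_face below 0.031 m and x of can4 in the frame of stop1_face below -0.015 m and height (world z) of can4 below 0.006 m and contact force between can4 and anything else above 2.5 N) or (horizontal distance between can4 and stop2_face below 0.031 m and x of can4 in the frame of stop2_face below -0.015 m and height (world z) of can4 below 0.006 m and contact force between can4 and anything else above 2.5 N) or (horizontal distance between can4 and stop3_face below 0.031 m and x of can4 in the frame of stop3_face below -0.015 m and height (world z) of can4 below 0.006 m and contact force between can4 and anything else above 2.5 N) or (x of can4 in the frame of drainer between -0.105 and 0.105 m and y of can4 in the frame of drainer between -0.105 and 0.105 m and height (world z) of can4 between 0.002 and 0.012 m and contact force between can4 and drainer between 0.3 and 2.5 N)) and ((horizontal distance between can5 and stop1_face below 0.031 m and x of can5 in the frame of stop1_face below -0.015 m and height (world z) of can5 below 0.006 m and contact force between can5 and anything else above 2.5 N) or (horizontal distance between can5 and stop2_face below 0.031 m and x of can5 in the frame of stop2_face below -0.015 m and height (world z) of can5 below 0.006 m and contact force between can5 and anything else above 2.5 N) or (horizontal distance between can5 and stop3_face below 0.031 m and x of can5 in the frame of stop3_face below -0.015 m and height (world z) of can5 below 0.006 m and contact force between can5 and anything else above 2.5 N) or (x of can5 in the frame of drainer between -0.105 and 0.105 m and y of can5 in the frame of drainer between -0.105 and 0.105 m and height (world z) of can5 between 0.002 and 0.012 m and contact force between can5 and drainer between 0.3 and 2.5 N)) and ((horizontal distance between can6 and stop1_face below 0.031 m and x of can6 in the frame of stop1_face below -0.015 m and height (world z) of can6 below 0.006 m and contact force between can6 and anything else above 2.5 N) or (horizontal distance between can6 and stop2_face below 0.031 m and x of can6 in the frame of stop2_face below -0.015 m and height (world z) of can6 below 0.006 m and contact force between can6 and anything else above 2.5 N) or (horizontal distance between can6 and stop3_face below 0.031 m and x of can6 in the frame of stop3_face below -0.015 m and height (world z) of can6 below 0.006 m and contact force between can6 and anything else above 2.5 N) or (x of can6 in the frame of drainer between -0.105 and 0.105 m and y of can6 in the frame of drainer between -0.105 and 0.105 m and height (world z) of can6 between 0.002 and 0.012 m and contact force between can6 and drainer between 0.3 and 2.5 N)) and ((horizontal distance between can7 and stop1_face below 0.031 m and x of can7 in the frame of stop1_face below -0.015 m and height (world z) of can7 below 0.006 m and contact force between can7 and anything else above 2.5 N) or (horizontal distance between can7 and stop2_face below 0.031 m and x of can7 in the frame of stop2_face below -0.015 m and height (world z) of can7 below 0.006 m and contact force between can7 and anything else above 2.5 N) or (horizontal distance between can7 and stop3_face below 0.031 m and x of can7 in the frame of stop3_face below -0.015 m and height (world z) of can7 below 0.006 m and contact force between can7 and anything else above 2.5 N) or (x of can7 in the frame of drainer between -0.105 and 0.105 m and y of can7 in the frame of drainer between -0.105 and 0.105 m and height (world z) of can7 between 0.002 and 0.012 m and contact force between can7 and drainer between 0.3 and 2.5 N))).
It fails at once if a stop of the rack is shoved back by more than 8 mm (distance of any of stop1_face, stop2_face, stop3_face from where it was at the start of the episode above 0.008 m).
It fails at once if the ramekin or the shaker is moved by more than 50 mm or tipped over (distance of any of ramekin, shaker from where it was at the start of the episode above 0.05 m or angle between any of ramekin, shaker's own z axis and vertical above 0.7 rad).
Of can1, can2, can3, can4, can5, can6, can7 only 5 to 7 are there at a start; the rules pass over those that are not, and their reading is None.
At some moment in a run one of can1, can2, can3, can4, can5, can6, can7 may be knocked a few centimetres aside while the robot is not near it.
It also fails if it takes over 210 s, if anything falls off the work surface, if the arm or the gripper's body presses on something with over 40 N, if the wrist force passes 120 N, or if a joint passes its speed limit or range.

## Working session

There is one attempt and no reset: what is moved stays moved. The work goes in short steps, each a Python script; the robot and the scene stay as the last script left them, time stands still between calls to the robot, and variables do not carry over. Pictures are saved under pics/ and viewed, at most 14 in all, crops included, and the job is handed in when it is done.

```bash
mkdir -p pics; ls; cat > look.py <<'E'
from station import robot, fingers, vision, workorder, recognise
import numpy as np, cv2, sys
def save(cam,name):
    im=vision.grab_frame(cam); cv2.imwrite(f'pics/{name}.png',im[:,:,::-1]); return im
E
python3 - <<'E'
from look import *
for c in ['top','side']:
    save(c,c+'0')
    for l in ['can1','rack','drainer','ramekin','shaker','stop1_face']:
        print(c,l,[(np.round(d['rect']).astype(int).tolist(),round(d['p'],2)) for d in recognise(l,c)])
    k=vision.calibration(c); print(k)
print(vision.calibration('wrist'),robot.current_time_s(),robot.current_eef_rot(),robot.current_contact_force())
E
```

```text
pics
top can1 [([377, 286, 30, 32], 0.97), ([326, 334, 29, 27], 0.97), ([194, 280, 25, 27], 0.95), ([371, 241, 27, 31], 0.82), ([302, 235, 26, 33], 0.8), ([327, 291, 27, 29], 0.76), ([359, 208, 22, 32], 0.6), ([380, 356, 32, 27], 0.56)]
top rack [([197, 243, 129, 108], 0.59)]
top drainer [([478, 283, 118, 116], 0.77)]
top ramekin [([337, 151, 38, 29], 0.65), ([377, 287, 30, 33], 0.26)]
top shaker [([417, 184, 23, 29], 0.86)]
top stop1_face []
{'mtx': array([[500.27650856,   0.        , 317.18345341],
       [  0.        , 500.27650856, 238.99489982],
       [  0.        ,   0.        ,   1.        ]]), 'extrinsics': array([[-0.00700981, -0.9999341 ,  0.00909126, -0.01885245],
       [ 0.98227739, -0.00518257,  0.18736132, -0.56442225],
       [-0.18730186,  0.01024351,  0.98224899, -0.93790097],
       [ 0.        ,  0.        ,  0.        ,  1.        ]])}
side can1 [([341, 223, 22, 43], 0.97), ([381, 288, 29, 49], 0.97), ([311, 215, 24, 45], 0.94), ([424, 268, 29, 49], 0.87), ([251, 337, 24, 51], 0.68), ([297, 254, 23, 48], 0.68), ([347, 267, 24, 48], 0.6)]
side rack [([229, 321, 1
[... 546 characters left out ...]
9,  0.69415775, -0.717183  ],
       [ 0.        ,  0.        ,  0.        ,  1.        ]])}
{'mtx': array([[400.08358575,   0.        , 319.17032267],
       [  0.        , 400.08358575, 235.98146162],
       [  0.        ,   0.        ,   1.        ]]), 'T_tool_cam': array([[ 3.66432423e-04,  9.63755012e-01,  2.66788572e-01,
         6.77438014e-02],
       [ 9.99998538e-01,  9.24358149e-05, -1.70740959e-03,
         8.19088062e-04],
       [-1.67018537e-03,  2.66788808e-01, -9.63753569e-01,
        -1.25629135e-01],
       [ 0.00000000e+00,  0.00000000e+00,  0.00000000e+00,
         1.00000000e+00]])} 0.7 [1.79991840e+02 1.36459374e-03 1.39749359e+01] [-0.20255812  0.95823983 -0.25331685]
```

View pics/top0.png

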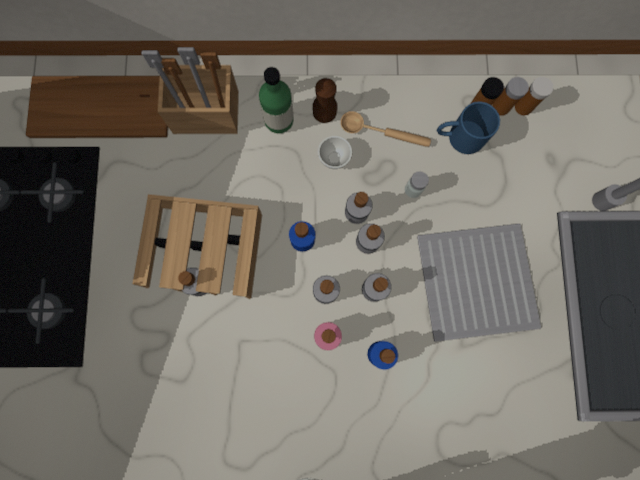

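View pics/side0.png

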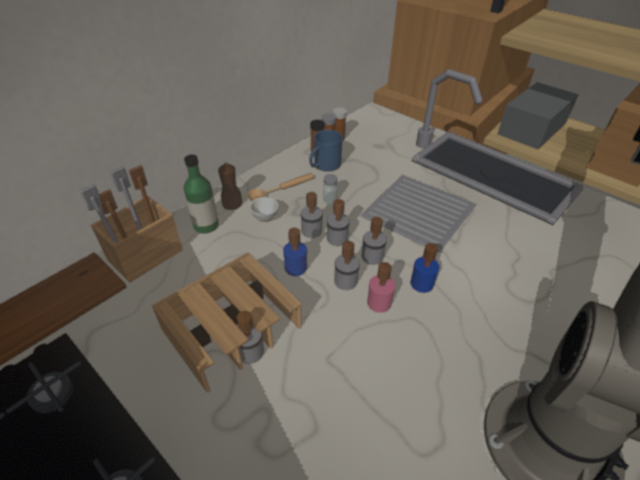

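```bash
cat >> look.py <<'E'
from scipy.optimize import least_squares
def cam(c):
    """K, world->camera (OpenCV axes) 4x4"""
    k=vision.calibration(c); F=np.diag([1,-1,-1,1.])
    if c!='wrist': return k['mtx'],F@k['extrinsics']
    from scipy.spatial.transform import Rotation as R
    T=np.eye(4); T[:3,:3]=R.from_euler('xyz',robot.current_eef_rot(),degrees=True).as_matrix(); T[:3,3]=robot.current_tool_pos()
    return k['mtx'],F@np.linalg.inv(T@k['T_tool_cam'])
def proj(C,P):
    P=np.atleast_2d(P); q=P@C[1][:3,:3].T+C[1][:3,3]; q=q@C[0].T; return q[:,:2]/q[:,2:]
def back(C,uv,z):
    """pixel -> world point at height z"""
    K,E=C; d=E[:3,:3].T@np.linalg.solve(K,[uv[0],uv[1],1]); o=-E[:3,:3].T@E[:3,3]
    return o+d*(z-o[2])/d[2]
a=np.linspace(0,2*np.pi,24); ring=np.c_[np.cos(a),np.sin(a)]
MODEL=np.vstack([np.c_[r*ring,np.full(24,z)] for r,z in [(.026,0),(.026,.062),(.013,.084),(.013,.114)]])
def rect_of(C,x,y,z=0,M=MODEL):
    p=proj(C,M+[x,y,z]); lo,hi=p.min(0),p.max(0); return np.r_[(lo+hi)/2,hi-lo]
def locate(C,rect,z=0):
    s=back(C,rect[:2],z+.04)
    r=least_squares(lambda v:(rect_of(C,*v,z)-rect)[:2],s[:2]); return r.x, rect_of(C,*r.x,z)[2:]-rect[2:]
E
python3 - <<'E'
from look import *
for c in ['top','side']:
    C=cam(c); vision.grab_frame(c)
    for d in recognise('can1',c):
        if d['p']>.3:
            x,e=locate(C,np.array(d['rect'])); print(c,np.round(d['rect']).astype(int),x.round(4),e.round(1),np.hypot(*x).round(3))
C=cam('top')
for n,uv,z in [('rk FL',(135,284),.078),('rk FR',(250,297),.078),('rk BL',(149,196),.078),('rk BR',(260,208),.078),('dr',(478,282),.006),('dr',(418,233),.006),('dr',(524,225),.006),('dr',(539,329),.006),('dr',(431,340),.006),('ram',(337,151),.02),('shaker',(417,184),.04)]:
    p=back(C,uv,z); print(n,p.round(3),np.hypot(*p[:2]).round(3))
E
```

```text
top [382 356  33  30] [ 0.3383 -0.1469] [-1.8 -1.6] 0.369
top [327 335  26  30] [ 0.377  -0.0402] [ 1.  -2.4] 0.379
top [370 238  27  35] [ 0.5685 -0.1286] [ 2.4 -4.2] 0.583
top [303 235  24  25] [0.5765 0.0052] [2.9 5.6] 0.576
top [379 287  29  31] [ 0.4701 -0.1437] [ 0.9 -2.5] 0.492
top [326 290  26  29] [ 0.4652 -0.0395] [ 1.2 -0.2] 0.467
side [313 216  23  48] [ 0.6268 -0.1038] [-1.1 -0.2] 0.635
side [380 288  30  47] [ 0.3756 -0.0364] [-0.9  5.1] 0.377
side [296 252  25  50] [0.5721 0.0082] [-0.3  0.1] 0.572
side [338 224  21  46] [ 0.5645 -0.1246] [2.4 2. ] 0.578
side [253 336  23  53] [0.4782 0.2148] [7.9 1.4] 0.524
side [230 314  17  19] [0.5481 0.2136] [14.4 34. ] 0.588
side [424 269  26  49] [ 0.3386 -0.1421] [3.4 2.3] 0.367
side [373 242  24  50] [ 0.4678 -0.1334] [ 1.2 -0.6] 0.486
side [347 266  24  53] [ 0.4642 -0.0372] [ 1.6 -2.5] 0.466
rk FL [0.475 0.323 0.078] 0.574
rk FR [0.449 0.106 0.078] 0.461
rk BL [0.647 0.307 0.078] 0.716
rk BR [0.622 0.089 0.078] 0.628
dr [ 0.482 -0.352  0.006] 0.597
dr [ 0.585 -0.233  0.006] 0.63
dr [ 0.601 -0.457  0.006] 0.755
dr [ 0.386 -0.469  0.006] 0.607
dr [ 0.366 -0.25   0.006] 0.443
ram [ 0.76  -0.066  0.02 ] 0.763
shaker [ 0.681 -0.228  0.04 ] 0.718
```

```bash
cat > s1.py <<'E'
from look import *
robot.move_to([0.54,0.205,0.32],[180,0,-6])
C=cam('wrist'); save('wrist','rack1')
print(robot.current_tool_pos(),robot.current_time_s(),robot.current_joint_positions(),robot.current_contact_force())
np.savez('rack1.npz',K=C[0],E=C[1])
print([(np.round(d['rect']).astype(int).tolist(),round(d['p'],2)) for d in recognise('can1','wrist')],[(np.round(d['rect']).astype(int).tolist(),round(d['p'],2)) for d in recognise('stop1_face','wrist')])
E
python3 s1.py
```

```text
[0.54045855 0.2039623  0.31977145] 3.925 [  13.29325586   29.53152399  -58.36078402   72.39335036   24.83801747
   90.98958887 -137.06233135] [ 0.73577046 -0.78766894 -0.38540357]
[([619, 220, 40, 52], 0.91), ([612, 61, 56, 62], 0.85), ([310, 251, 32, 69], 0.84), ([522, 136, 98, 58], 0.84), ([617, 127, 41, 56], 0.8), ([567, 240, 103, 65], 0.79), ([620, 329, 39, 59], 0.71), ([563, 323, 95, 81], 0.58)] [([387, 160, 27, 20], 0.78)]
```

View pics/rack1.png

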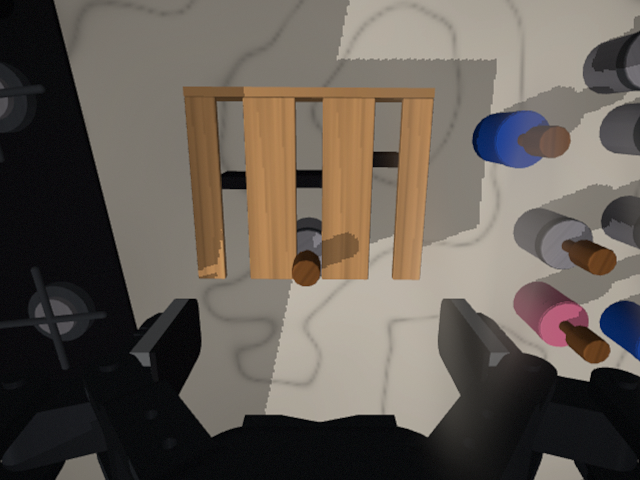

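```bash
cat > s2.py <<'E'
from look import *
d=np.load('rack1.npz'); C=(d['K'],d['E'])
Y=[82,58,12,-12,-58,-82]
f=[225,250,298,323,368,393]; b=[217,244,296,322.5,375,401]
im=cv2.imread('pics/rack1.png')
F=np.array([back(C,(u,279),.078)[:2] for u in f]); B=np.array([back(C,(u,102),.078)[:2] for u in b])
def res(v):
    x,y,t=v; R=np.array([[np.cos(t),-np.sin(t)],[np.sin(t),np.cos(t)]])
    q=(F-[x,y])@R; p=(B-[x,y])@R
    return np.r_[q[:,0],q[:,1]-np.array(Y)/1e3,p[:,1]-np.array(Y)/1e3]
r=least_squares(res,[.462,.2145,-.1]); print(r.x,np.degrees(r.x[2]),(r.fun*1e3).round(1))
x,y,t=r.x; R=np.array([[np.cos(t),-np.sin(t)],[np.sin(t),np.cos(t)]])
def loc(u,v,z): return ((back(C,(u,v),z)[:2]-[x,y])@R*1e3).round(1)
print('back',loc(300,88,.078),loc(300,97,.078))
for n,u,v in [('L',234,188),('M',309,187),('R',385,167)]: print(n,'stop front top edge z56',loc(u,v,.056),'bottom z4',loc(u,v,.004))
print('knob',loc(307,264,.114), back(C,(307,264),.114))
big=cv2.resize(im[80:300,170:450],None,fx=2.6,fy=2.6,interpolation=cv2.INTER_CUBIC)
cv2.imwrite('pics/rack1z.png',big)
E
python3 s2.py
```

```text
[ 0.46449985  0.22002028 -0.11052334] -6.3325207181760215 [-0.3 -0.2 -0.   0.   0.2  0.3  1.   0.5 -0.6 -1.2  0.6  0.1 -1.7 -1.2
 -0.5  0.4  0.6  1.9]
back [176.5   7.9] [169.1   8. ]
L stop front top edge z56 [86.1 74.1] bottom z4 [78.2 85.1]
M stop front top edge z56 [87.4  0.9] bottom z4 [79.6  2.1]
R stop front top edge z56 [107.  -72.5] bottom z4 [101.9 -81.1]
knob [28.3  1.4] [0.49277807 0.21833994 0.114     ]
```

View pics/rack1z.png

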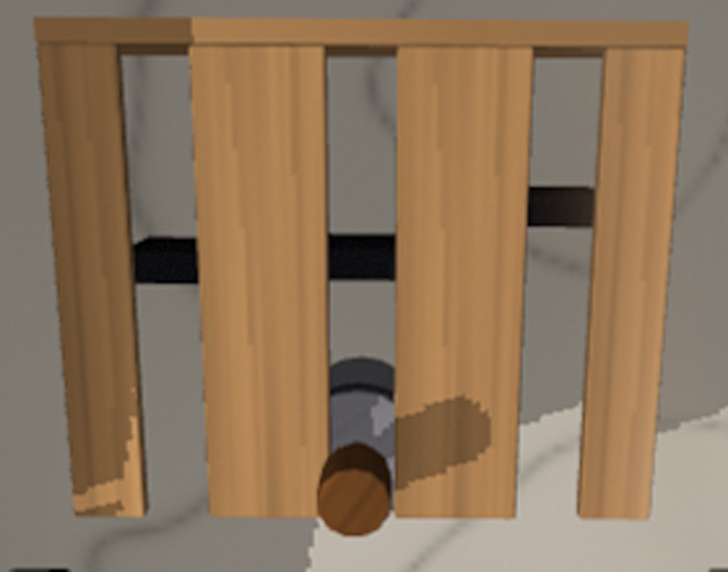

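```bash
sed -i 's/^f=.*/f=[226.5,250.4,297,322.3,368.5,393]; b=[215.5,243.2,295.2,322.6,375,402.5]/; s/loc(307,264,.114), back(C,(307,264),.114)/loc(305.8,273,.114), back(C,(305.8,273),.114)/' s2.py; python3 s2.py
cat >> look.py <<'E'
def force(n=12):
    v=[]
    for _ in range(n): v.append(robot.current_contact_force()); robot.pause(.02)
    return np.mean(v,0)
def down(yaw): return [180,0,yaw]
ZG=.102
def grasp(x,y,yaw,op=.62,dz=0):
    """go above, open, descend, grip the knob head, weigh by lifting 4 mm; returns weight change N"""
    fingers.gripper_to(op)
    robot.move_to([x,y,.17+dz],down(yaw))
    hit=robot.line_to([x,y,ZG+dz],velocity=.1,f_stop=8)
    robot.pause(.1); f0=force(); fingers.gripper_to(0,50); g=robot.current_finger_gap()
    p=np.array(robot.current_tool_pos())
    robot.line_to([x,y,ZG+dz+.004],velocity=.03); robot.pause(.3)
    f1=force(); print('hit',hit,'gap',round(g,3),'gap mm',round(g*85,1),'pos',p.round(4),'df',(f1-f0).round(2),'t',robot.current_time_s())
    return f1-f0
E
```

```text
[ 0.46449151  0.21994096 -0.10893139] -6.241309031913559 [-0.2 -0.1 -0.   0.   0.1  0.2 -0.4  0.2  0.4 -0.4  0.2  0.2 -0.5 -0.7
  0.   0.1  0.4  0.4]
back [176.5   7.7] [169.1   7.8]
L stop front top edge z56 [86.2 74.1] bottom z4 [78.3 85.1]
M stop front top edge z56 [87.4  0.8] bottom z4 [79.6  2. ]
R stop front top edge z56 [106.9 -72.5] bottom z4 [101.7 -81.1]
knob [19.9  2.6] [0.48454975 0.22035044 0.114     ]
```

```bash
cat > s3.py <<'E'
from look import *
Y=-6.24
d=grasp(.4845,.2204,Y)
t=np.radians(Y); ey=np.array([-np.sin(t),np.cos(t),0]); 
p0=np.array(robot.current_tool_pos()); w=[]
for s in (1,-1):
    h=robot.line_to(p0+s*.010*ey,velocity=.015,f_stop=3); q=np.array(robot.current_tool_pos()); w.append((q-p0)@ey)
    print(h,((q-p0)@ey*1e3).round(2),(force(5)).round(2)); robot.line_to(p0,velocity=.03)
print('centre offset mm',1e3*np.mean(w),'t',robot.current_time_s())
E
python3 s3.py
```

```text
hit False gap 0.286 gap mm 24.3 pos [0.4846 0.2209 0.1023] df [ 0.21  0.3  -4.61] t 7.4083
True 3.48 [-0.06  0.06 -4.74]
True -5.82 [ 0.89  1.91 -3.62]
centre offset mm -1.1698444655233633 t 9.175
```

```bash
cat >> look.py <<'E'
RX,RY,RT=.4647,.2218,np.radians(-6.24)
EX=np.array([np.cos(RT),np.sin(RT)]); EY=np.array([-np.sin(RT),np.cos(RT)])
def rk(x,y): return np.array([RX,RY])+x*EX+y*EY
def loc(p): d=np.array(p[:2])-[RX,RY]; return np.array([d@EX,d@EY])
def push(y,x0,xmax,dz=0):
    """can held 3-4 mm up in lane y: slide in to the stop, set down, release, rise"""
    yaw=np.degrees(RT); z=ZG+.003
    robot.line_to([*rk(x0,y),z],velocity=.05)
    h=robot.line_to([*rk(xmax,y),z],velocity=.025,f_stop=4)
    q=robot.current_tool_pos(); print('stop',h,(loc(q)*1e3).round(1),force(4).round(2))
    h2=robot.line_to([q[0],q[1],ZG-.003],velocity=.02,f_stop=4); print('down',h2,np.round(robot.current_tool_pos(),4))
    fingers.gripper_to(.62); q=robot.current_tool_pos()
    robot.line_to([q[0],q[1],.17],velocity=.15); print('t',robot.current_time_s()); return h
E
python3 - <<'E'
from look import *
push(0,.022,.075)
C=cam('wrist'); save('wrist','after1')
E
```

```text
stop True [61.6 -0.8] [ 0.05  0.21 -4.43]
down True [0.525  0.2139 0.1023]
t 12.1833
```

View pics/after1.png

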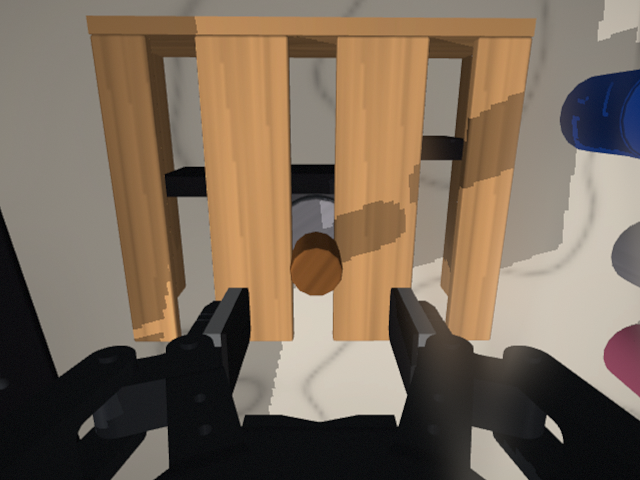

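```bash
cat >> look.py <<'E'
def survey(pos=(.55,-.09,.32),yaw=-6.24,show=None):
    robot.move_to(list(pos),down(yaw)); robot.pause(.15)
    C=cam('wrist'); im=vision.grab_frame('wrist'); out=[]
    if show: cv2.imwrite(f'pics/{show}.png',im[:,:,::-1])
    for d in recognise('can1','wrist'):
        if d['p']<.3: continue
        x,e=locate(C,np.array(d['rect']))
        u,v=proj(C,[[*x,.03]])[0].astype(int)
        # body patch saturation/hue
        h=cv2.cvtColor(im[max(v-6,0):v+7,max(u-6,0):u+7],cv2.COLOR_RGB2HSV).reshape(-1,3) if 6<u<634 and 6<v<474 else np.zeros((1,3))
        out.append((x,np.median(h,0),e)); print(x.round(4),'p',round(d['p'],2),'err',e.round(0),'hsv',np.median(h,0),np.round(d['rect']).astype(int))
    return out
E
python3 - <<'E'
from look import *
survey(show='cans')
print(robot.current_time_s())
E
```

```text
[ 0.3403 -0.1438] p 0.88 err [7. 2.] hsv [109. 228. 154.] [386 377  45  91]
[ 0.4711 -0.1414] p 0.86 err [2. 2.] hsv [137.  11. 136.] [376 266  53  72]
[ 0.6351 -0.1101] p 0.83 err [-0. -1.] hsv [ 14. 177. 108.] [332 103  57  61]
[ 0.5723 -0.1272] p 0.8 err [ 1. -5.] hsv [ 14. 171. 110.] [356 169  55  63]
[ 0.4687 -0.0426] p 0.8 err [3. 4.] hsv [137.  11. 135.] [283 277  49  72]
[0.5194 0.2252] p 0.71 err [92. 20.] hsv [ 15. 135. 122.] [ 14 257  29  52]
[ 0.3761 -0.0436] p 0.71 err [2. 3.] hsv [171. 126. 196.] [294 357  46  86]
[0.5769 0.004 ] p 0.57 err [1. 3.] hsv [109. 229. 109.] [222 178  66  55]
13.7667
```

View pics/cans.png

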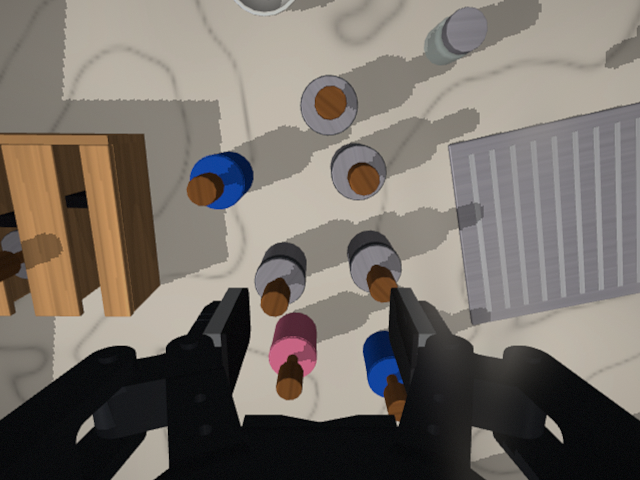

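```bash
cat > job.py <<'E'
from look import *
ZH=.25
def do(exp,lane,slot):
    """look, grasp the grey can nearest exp, weigh, place it"""
    c=[o for o in survey() if o[1][1]<200 and not(o[1][0]>150 and o[1][1]>60)]
    c.sort(key=lambda o:np.hypot(*(o[0]-exp))); x,y=c[0][0]; print('pick',x,y)
    if np.hypot(x-exp[0],y-exp[1])>.06: print('too far'); return None
    yaw=np.degrees(RT); d=grasp(x,y,yaw)
    full=d[2]<-2.5
    if abs(d[2])<.6 or robot.current_finger_gap()<.2: print('grasp doubtful'); return None
    robot.line_to([x,y,ZH],velocity=.2)
    if full:
        robot.line_to([*rk(-.045,lane),ZH],velocity=.3)
        robot.line_to([*rk(-.045,lane),ZG+.004],velocity=.15,f_stop=10)
        push(lane,-.03,.12 if lane<0 else .095)
    else:
        robot.line_to([*slot,ZH],velocity=.3)
        robot.line_to([*slot,ZG+.015],velocity=.15)
        h=robot.line_to([*slot,ZG],velocity=.02,f_stop=2); print('down',h,np.round(robot.current_tool_pos(),4))
        fingers.gripper_to(.62); robot.line_to([*slot,.2],velocity=.15)
    print('FULL' if full else 'EMPTY',robot.current_time_s()); return full
E
python3 - <<'E'
from job import *
do(np.array([.4687,-.0426]),-.07,(.435,-.30))
E
```

```text
[0.5202 0.2244] p 0.96 err [93. 23.] hsv [ 15. 135. 122.] [ 14 257  28  49]
[ 0.5724 -0.128 ] p 0.93 err [ 5. -2.] hsv [ 14. 173. 103.] [354 169  51  60]
[ 0.6334 -0.1082] p 0.92 err [-4.  0.] hsv [ 14. 177. 107.] [328 106  60  59]
[0.5761 0.0048] p 0.69 err [-0.  0.] hsv [109. 227. 109.] [220 180  68  58]
[ 0.3764 -0.0443] p 0.69 err [2. 1.] hsv [171. 126. 196.] [294 357  46  88]
[ 0.4684 -0.0441] p 0.66 err [-3.  4.] hsv [135.  11. 135.] [283 278  56  72]
[ 0.4723 -0.1411] p 0.66 err [-2.  4.] hsv [135.  11. 136.] [374 265  57  69]
pick 0.4684420598681873 -0.0441048146965947
hit False gap 0.284 gap mm 24.1 pos [ 0.4687 -0.0436  0.1022] df [-0.13  0.23 -4.18] t 17.5
stop True [ 82.9 -70.6] [-0.02  0.5  -4.26]
down True [0.5392 0.1432 0.1015]
t 26.05
FULL 26.05
```

```bash
python3 - <<'E'
from job import *
a=do(np.array([.4717,-.1412]),.07,(.535,-.40))
if a is not None: b=do(np.array([.5724,-.128]),.07,(.435,-.40))
E
```

```text
[ 0.4713 -0.1423] p 0.92 err [1. 2.] hsv [137.  11. 132.] [377 265  54  71]
[0.5774 0.0059] p 0.91 err [2. 2.] hsv [109. 228. 106.] [220 177  66  56]
[ 0.3403 -0.1466] p 0.88 err [11.  6.] hsv [109. 227. 150.] [388 377  42  86]
[0.5344 0.1646] p 0.85 err [55. 12.] hsv [15. 79. 64.] [ 69 236  53  56]
[ 0.3764 -0.044 ] p 0.72 err [2. 3.] hsv [171. 125. 191.] [295 356  46  86]
[ 0.5701 -0.1269] p 0.71 err [-2. -7.] hsv [ 14. 175. 104.] [356 171  58  65]
[0.5198 0.2247] p 0.59 err [97. 21.] hsv [ 15. 135. 119.] [ 15 256  24  51]
[ 0.634  -0.1099] p 0.56 err [ 2. -1.] hsv [ 14. 177. 104.] [332 104  55  61]
pick 0.4713330136521343 -0.1422932865761179
hit False gap 0.286 gap mm 24.3 pos [ 0.4714 -0.1423  0.102 ] df [-0.2  -0.15 -1.43] t 30.6083
down True [ 0.5351 -0.3995  0.1075]
EMPTY 35.2167
[0.5205 0.2239] p 0.96 err [101.  25.] hsv [ 15. 136. 117.] [ 12 258  20  47]
[ 0.6338 -0.1081] p 0.91 err [-3.  0.] hsv [ 14. 178. 102.] [325 105  60  60]
[ 0.3416 -0.1462] p 0.84 err [8. 1.] hsv [109. 229. 146.] [385 376  45  92]
[0.5357 0.1642] p 0.77 err [52.  9.] hsv [128.  15.  84.] [ 66 237  56  59]
[ 0.3756 -0.0429] p 0.76 err [5. 4.] hsv [171. 125. 186.] [291 358  43  86]
[ 0.538  -0.3712] p 0.73 err [59.  1.] hsv [135.  10.  81.] [608 176  64  57]
[0.5769 0.0036] p 0.65 err [ 0. -2.] hsv [109. 230. 103.] [218 179  69  60]
[ 0.571  -0.1274] p 0.57 err [-1. -3.] hsv [ 14. 177.  96.] [352 170  57  61]
pick 0.5710179660267765 -0.1274458322997769
hit False gap 0.286 gap mm 24.3 pos [ 0.5713 -0.1276  0.1023] df [ 0.01  0.08 -0.8 ] t 39.8833
down True [ 0.4351 -0.4002  0.1082]
EMPTY 44.6167
```

```bash
python3 - <<'E'
from job import *
a=do(np.array([.634,-.109]),.07,(.535,-.30))
robot.move_to([.5,-.1,.4],down(-6.24)); robot.move_to([.2,-.45,.35],down(0)) if robot.inverse_kinematics([.2,-.45,.35],down(0)) else 0
for c in ('top','side'): save(c,c+'1')
E
```

```text
[0.5353 0.1644] p 0.87 err [52. 10.] hsv [120.  17.  81.] [ 65 238  56  58]
[ 0.4424 -0.3755] p 0.79 err [50.  4.] hsv [135.  10.  77.] [604 268  65  70]
[ 0.3406 -0.1446] p 0.78 err [6. 2.] hsv [109. 229. 143.] [384 377  46  91]
[ 0.3761 -0.0415] p 0.69 err [5. 3.] hsv [171. 126. 182.] [290 358  43  87]
[0.5759 0.0069] p 0.67 err [-1. -3.] hsv [109. 229. 100.] [215 180  71  62]
[ 0.6354 -0.1081] p 0.6 err [-1. -3.] hsv [ 14. 178.  99.] [324 103  58  63]
[0.5211 0.2224] p 0.57 err [95. 22.] hsv [ 15. 136. 114.] [ 13 257  26  50]
[ 0.5386 -0.3718] p 0.56 err [60. -1.] hsv [135.  10.  79.] [608 175  63  59]
pick 0.6354254602679209 -0.1081115834131724
hit False gap 0.286 gap mm 24.3 pos [ 0.6355 -0.1081  0.1022] df [ 0.05 -0.12 -1.14] t 49.4083
down True [ 0.5351 -0.3     0.1081]
EMPTY 53.85Traceback (most recent call last):
  File "<stdin>", line 3, in <module>
ValueError: The truth value of an array with more than one element is ambiguous. Use a.any() or a.all()
```

```bash
python3 - <<'E'
from job import *
robot.move_to([.2,-.45,.35],down(0))
C=cam('top'); save('top','top1')
for d in recognise('can1','top'):
    x,e=locate(C,np.array(d['rect'])); print(x.round(3),round(d['p'],2))
save('side','side1'); print(robot.current_time_s())
E
```

```text
[ 0.433 -0.407] 0.92
[ 0.535 -0.404] 0.91
[0.534 0.151] 0.84
[0.524 0.227] 0.72
[ 0.376 -0.041] 0.71
[ 0.34  -0.148] 0.59
[ 0.522 -0.28 ] 0.58
[0.576 0.003] 0.58
56.7917
```

View pics/top1.png

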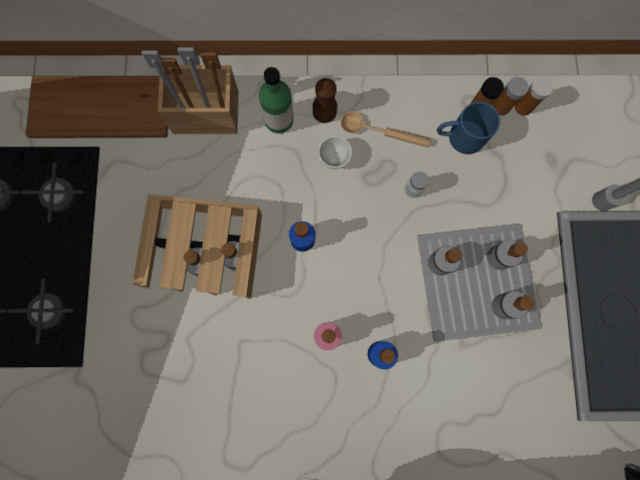

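View pics/side1.png

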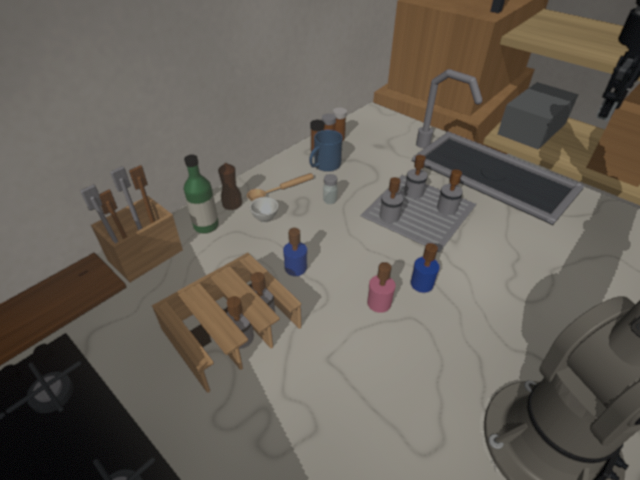

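```bash
python3 - <<'E'
from job import *
robot.move_to([*rk(.085,-.03),.24],down(-6.24)); robot.pause(.2)
C=cam('wrist'); im=save('wrist','fin')
for n,p in [('A',(.5392,.1432)),('R',(.525,.2139))]:
    u=proj(C,[[*p,.114]])[0]; print(n,u); cv2.circle(im,tuple(np.int32(u)),3,(0,255,0),-1)
cv2.imwrite('pics/fin.png',im[:,:,::-1]); print(robot.current_time_s())
E
```

```text
A [377.54334117 237.90918281]
R [273.42157206 269.4773163 ]
59.625
```

View pics/fin.png

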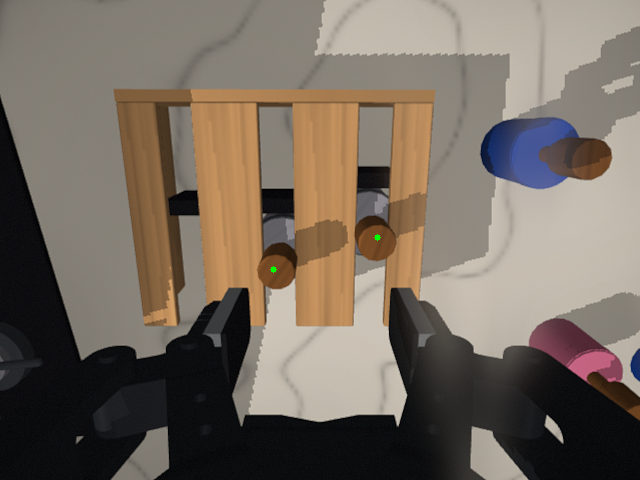

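```bash
python3 -c "
from station import workorder; print(workorder.close_job())"
```

```text
the job is handed in; nothing more can be done
None
```

I handed the job in at about 60 s: five canisters were present, the two full ones (about 4.6 N and 4.2 N) stopped on contact in the middle and −70 mm lanes, and the three empty ones stand upright on the drainer. The ramekin and shaker look unmoved in the last pictures; no verdict came back, only confirmation that the job was handed in.

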